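# Set the spreader bar with a feeler gauge

### The job

Set the gap under the spreader's bar with the thicker of the two feeler gauges: slide its blade along the bed under the bar until you feel the tip meet the back stop, let it lie flat there, and press the bar gently down by the round pad on its top until you feel it nip the blade. Then draw the gauge straight back out without shifting the bar, and leave it standing upright on the bed, the board or the table, its blade clear of the bar. Leave the thinner gauge and the other things where they are.

Things in the scene. Friction and masses are not known exactly. Their poses are not given: they have to be found in the camera images.
- spreader: Thin-layer spreader, fixed. Origin: on the table under the bar's centre; x along the way the gauge goes in (from the open front to the back), y left along the bar, z up. Aluminium bed, top 10 mm above the table, x -160 to +45 mm, y -80 to +80 mm. The bar crosses it at x -9 to +9 mm between two columns at y -62 and +62 mm (20 mm sleeves, tops 76 mm above the table).
- back_stop (a point): Middle of the front face of the back stop, at bed height: a fixed low dark rail behind the bar, at x +30 mm in the spreader's frame, 100 mm wide along y, 12 mm higher than the bed.
- bar: The steel bar, 18 x 108 x 22 mm, with a round black press pad on its top centre. Origin: centre of the bar's underside; axes as the spreader's. It slides up and down on the columns, stiffly: a push of 3 to 4 N on the pad moves it down, and it stays where it is left. It starts with a gap of 13 to 17 mm between bed and bar; the lowest it goes is 2 mm.
- press_pad (a point): Centre of the top of the press pad (32 mm in diameter), 36 mm above the bar's underside.
- gauge_thick: Thicker feeler gauge: flat steel blade 10 mm thick, 26 wide, 107 long, lying flat, with an upright grey grip on its rear end (22 mm along the blade, 14 across, top 60 mm above the blade's underside). Origin: blade's underside below the grip's centre; x to the blade's tip (at x 96 mm; rear end x -11), z up. About 0.12 kg. Starts on the white board; the gauges may have swapped places.
- gauge_thick_tip (a point): Middle of the tip end of the thick gauge's blade, on its underside.
- gauge_thin: The thinner feeler gauge, not to be used: the same shape, origin and axes, but its blade is 5 mm thick.
- pad_board: Low white plastic board, 170 x 200 mm, 12 mm high, fixed left of the spreader; the two gauges start standing on it, blades pointing roughly away from the robot. Origin: centre of its underside.
- tape_roll: Roll of tape, 74 mm in diameter, 19 mm high, lying right of the spreader. Origin: centre of its underside. Bystander.
- tin_lid: Small tin lid, 51 mm in diameter, 13 mm high, left of the bar. Origin: centre of its underside. Bystander.
- cup: Clear cup, 74 mm in diameter, 72 mm high, upright, behind the white board. Origin: centre of its underside. Bystander.
- marker: Marker pen, 132 mm long, 18 mm thick, lying right of the spreader. Origin: centre of its underside. Bystander.
Things that resemble listed ones, but are neither listed nor needed, are in the scene too. What is shaped like the gauge_thick but green or orange is not meant.

How it is judged:
By the outcome, as a careful person would: the job done as asked, in the order asked, and still so for the second after the job is handed in, with the robot touching nothing.
It also fails if it takes over 54 s, if anything falls off the work surface, if the arm or the gripper's body presses on something with over 40 N, if the wrist force passes 120 N, or if a joint passes its speed limit or range.

### The arm

A 6-joint arm with a two-finger parallel gripper is mounted at the origin on a cart in front of the work surface, level with it; the furniture and walls round the work are solid. World frame = base frame: x ahead of the robot, y to its left, z up, the work surface at z = 0. Lengths are in mm, angles in rad, forces in N, time in s.
With the tool pointing down it reaches from about 200 to 875 mm from the base axis. Payload 3.4 kg.
Tool frame: the origin (TCP) lies between the finger pads; the fingertips stand nose_length ahead of it and the grasp point (between the pads) lies 3 mm ahead of it (nose_length is the distance from the TCP to the fingertips, in mm); z points along the fingers, y is the line along which they close (so a half turn about z gives the same grasp; the last joint's range is limited). The gripper opens to 94 mm and grips with 3 to 60 N. Pads are 16 mm wide; open, the fingers measure 119 mm over their backs; the gripper's body (75 mm by 177 mm) begins 78 mm behind the grasp point.
Start: joints at [0.986, 0.276, 1.505, -0, 1.361, -0.121], TCP at [257.248, 514.283, 227.493] pointing down, gripper open.
Joint ranges: [-2.89, 2.89], [-0.75, 2.08], [0.22, 2.7], [-1.18, 4.32], [0.11, 2.71], [-2.7, 2.7]. Speed limits (rad/s): [2.57, 2.57, 3.14, 3.14, 3.14, 3.14].

### API

Orientations are given as a rotation vector (axis times angle).
In Python, from station import state, read_camera, close_job, nose_length gives the robot as it stands.
- The arm moves only by the shell command python3 -m handwheel 'ROWS' [OPENING] [FORCE]. ROWS is JSON, a list of rows, each an object with "offset": the shift along the tool's x, y, z normalised to -1 to 1, where 1 is 0.3 m, a list of three; "delta_rot": the turn, a rotation vector about the tool's x, y, z normalised to -1 to 1, where 1 is 90 degrees, a list of three. In form: [{"offset": [x, y, z], "delta_rot": [rx, ry, rz]}, ...]. A call has 1 to 12 rows; each row is the pose to reach, as a shift and turn from the pose commanded when the call began, along the tool's axes at that moment; what a row does not reach only later rows make up. A row lasts 1/8 s, in which the tool goes at most 62.5 mm and 10.7 degrees, less where a joint would pass 70% of its speed; a pose out of reach is approached as far as the arm can. A call with a number of a shift or a turn outside -1 to 1 is refused whole. A call with a gripper value outside its range is refused whole. OPENING is the opening, from -1 (shut) to 1 (fully open), set as the call begins (- or left out, the last holds). The fingers move at their own pace and stop on an object; FORCE is the grip in N (left out, the last holds). Time passes only in rows, so rows that repeat a pose let the fingers close. It gives the time, the measured TCP pose, the force, the opening and the grip force at its end, in the units of the state.
- state(): the state, without advancing time (a new reading comes with each control period).
- read_camera(name): name is "scene" or "top" or "wrist"; returns a dict with "pixels" (384x512x3 uint8, red, green, blue), "fx", "fy", "cx", "cy" (pixels), "dist" ([k1, k2, p1, p2, k3] as OpenCV has them; the pictures are not rectified), "rvec" (rotation vector, rad) and "tvec" (3), from world to camera coordinates, as OpenCV has them. Camera axes: x right, y down, z forward; pixel columns grow to the right and rows downward; lengths in mm; the calibration is good to about 2 mm. A picture is of the moment at which its call begins. There is no depth.
- close_job(): hands the job in; it is judged then, once.
The state is a dict: "time": time; "joint_pos": joint angles; "joint_velocities": joint speeds; "joint_torque": joint torques, N m; "eef_pos": TCP position; "ee_rot": TCP orientation; "ft_force": force on the tool from outside, world axes, zero at the start; "torque": the same for the moment, N m; "finger_gap": finger opening in mm; "finger_force": force on a finger pad.
Only numpy, scipy, OpenCV 4.12 (cv2) and the standard library are available. Lean on these libraries where they do the work, as an engineer would, in place of code of your own. Each camera call takes 0.05 s, during which the arm holds its last target. There are 200 camera calls.

## Working session

There is one attempt and no reset: what is moved stays moved. The work goes in short steps, Python scripts to look and compute and a shell command to move; the robot and the scene stay as the last step left them, time stands still between calls to the robot, and variables do not carry over. Pictures are saved under pics/ and viewed, at most 10 in all, crops included, and the job is handed in when it is done.

```bash
mkdir -p pics
cat > h.py <<'E'
import numpy as np, cv2
from station import state, read_camera, nose_length
def shot(name,fn):
    c=read_camera(name); cv2.imwrite('pics/'+fn,c['pixels'][:,:,::-1]); np.save('pics/'+fn[:-4]+'.npy',c,allow_pickle=True); return c
def load(fn): return np.load('pics/'+fn+'.npy',allow_pickle=True).item()
def ray(c,uv):
    K=np.array([[c['fx'],0,c['cx']],[0,c['fy'],c['cy']],[0,0,1]]);R=cv2.Rodrigues(np.array(c['rvec'],float))[0]
    p=cv2.undistortPoints(np.array(uv,float).reshape(-1,1,2),K,np.array(c['dist'],float)).reshape(-1,2)
    d=np.c_[p,np.ones(len(p))]@R; o=-R.T@np.array(c['tvec'],float).ravel(); return o,d
def onz(c,uv,z):
    o,d=ray(c,uv); return o+d*((z-o[2])/d[:,2])[:,None]
def proj(c,P):
    K=np.array([[c['fx'],0,c['cx']],[0,c['fy'],c['cy']],[0,0,1]])
    return cv2.projectPoints(np.array(P,float).reshape(-1,1,3),np.array(c['rvec'],float),np.array(c['tvec'],float),K,np.array(c['dist'],float))[0].reshape(-1,2)
E
python3 - <<'E'
from h import *
print(nose_length if not callable(nose_length) else nose_length()); print(state())
a=shot('top','top0.png');b=shot('scene','scene0.png')
for c in(a,b): print({k:v for k,v in c.items() if k!='pixels'})
E
```

```text
22.0
{'time': 0.0, 'joint_pos': array([ 9.85975045e-01,  2.76541153e-01,  1.50611669e+00, -1.01095986e-05,
        1.36070871e+00, -1.21001266e-01]), 'joint_velocities': array([-0.00153751,  0.00106676,  0.00042341,  0.00107694, -0.00079134,
        0.00012605]), 'joint_torque': array([ 1.17972002e-03, -4.04577363e+01, -2.37235683e+01,  7.00825802e-02,
        3.42801225e-02, -1.36796070e-04]), 'eef_pos': array([256.9473181 , 513.79694759, 226.64197744]), 'ee_rot': array([-7.21911385e-01, -3.05690167e+00,  2.61957125e-03]), 'ft_force': array([-0.00365098,  0.07828354,  0.2423297 ]), 'torque': array([-0.02185122,  0.02098233, -0.02668929]), 'finger_force': 0.0, 'finger_gap': 94.09497386700394}
{'fx': 346.500131536961, 'fy': 346.500131536961, 'cx': 250.30961371484352, 'cy': 188.81920865815604, 'dist': array([0.0093035, 0.       , 0.       , 0.       , 0.       ]), 'rvec': array([ 2.16739746, -2.11987083,  0.16233818]), 'tvec': array([ -6.34218572, 558.88348724, 853.35711064])}
{'fx': 491.44085917445256, 'fy': 491.44085917445256, 'cx': 251.28765832349515, 'cy': 195.7824640843737, 'dist': array([-0.09521027,  0.        ,  0.        ,  0.        ,  0.        ]), 'rvec': array([ 2.04530034, -1.28514063,  0.53164204]), 'tvec': array([-231.46742723,  396.01323655, 1128.71162818])}
```

View pics/top0.png

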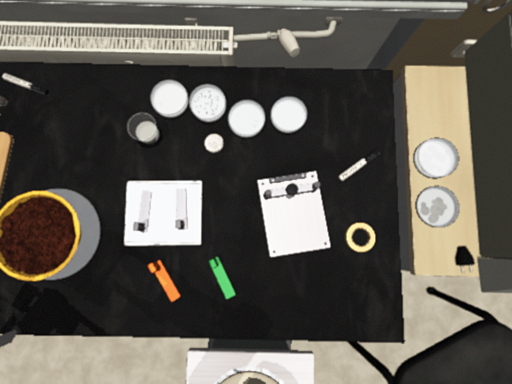

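View pics/scene0.png

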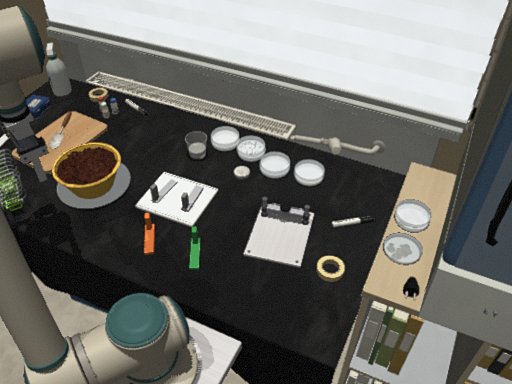

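The top view shows the board at (163,212) with gauge grips at about (139,227) and (181,225), the bed spanning (262–328,175–255), and the pad at (292,191). The robot is at the bottom. I'll enlarge both areas.

Run:
```python
from h import *
a=load('top0')['pixels'][:,:,::-1];b=load('scene0')['pixels'][:,:,::-1]
r=lambda i,x,y,w,h,W,H: cv2.resize(np.ascontiguousarray(i[y:y+h,x:x+w]),(W,H),interpolation=cv2.INTER_CUBIC)
cv2.imwrite('pics/comp0.png',np.vstack([np.hstack([r(a,120,170,90,68,400,300),r(a,255,165,80,60*80//80,400,300)]),np.hstack([r(b,130,165,90,68,400,300),r(b,240,190,80,60,400,300)])]))
c=load('top0')
print(onz(c,[[139,222],[181,220],[292,191]],[70,70,50][0]).round())
print(onz(c,[[125,180],[201,180],[203,244],[125,245]],12).round())
```

```text
[[466. 278.  70.]
 [473. 175.  70.]
 [551. -98.  70.]]
[[580. 342.  12.]
 [584. 139.  12.]
 [415. 126.  12.]
 [408. 329.  12.]]
```

View pics/comp0.png

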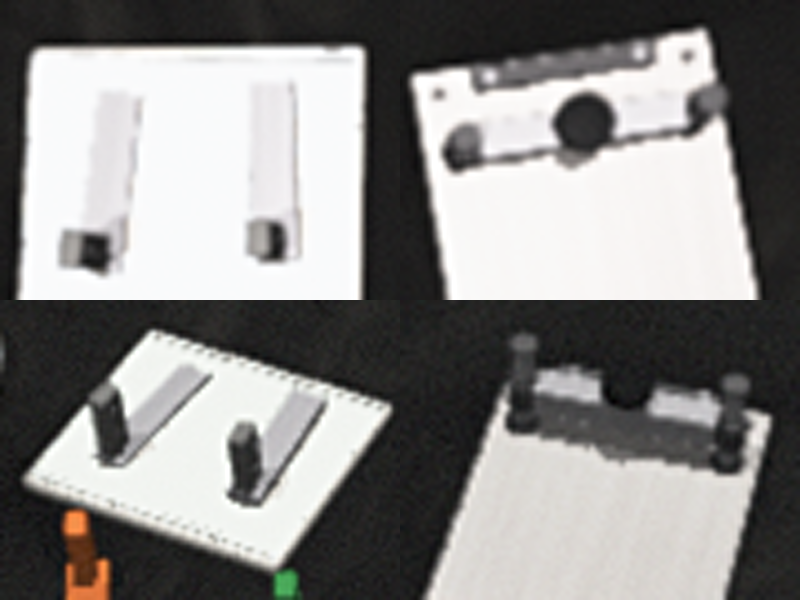

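The gauges lie on the board, blades pointing away from the robot; thickness isn't clear from here. I'll take the wrist camera over them.

```bash
cat >> h.py <<'E'
def off(target,yaw=None):
    # units for shift of TCP to target; tool axes now. yaw: desired world angle of tool y (closing line) in deg
    s=state();R=cv2.Rodrigues(s['ee_rot'])[0]
    d=R.T@(np.array(target,float)-s['eef_pos'])/300
    ty=np.degrees(np.arctan2(R[1,1],R[0,1]))
    out=[d.round(4).tolist(),'tool_y',ty.round(1)]
    if yaw is not None:
        dz=(yaw-ty+90)%180-90 # world CCW
        out+=['rz units',round(-dz/90,4)]
    print(*out); return s
E
python3 - <<'E'
from h import *
s=off([430,228,260],90); print(cv2.Rodrigues(s['ee_rot'])[0].round(3))
c=read_camera('wrist');R=cv2.Rodrigues(c['rvec'])[0];print('cam pos',-R.T@c['tvec'],'fwd',R[2],c['fx'])
E
```

```text
[-0.942, -0.5944, -0.1101] tool_y 63.4 rz units -0.2953
[[-0.894  0.447 -0.001]
 [ 0.447  0.894 -0.001]
 [ 0.    -0.002 -1.   ]]
cam pos [182.26196551 552.20025867 384.28091017] fwd [ 0.25586785 -0.12910751 -0.95805161] 279.0597186181578
```

```bash
python3 -m handwheel '[{"offset":[-0.942,-0.594,-0.11],"delta_rot":[0,0,-0.295]},{"offset":[-0.942,-0.594,-0.11],"delta_rot":[0,0,-0.295]},{"offset":[-0.942,-0.594,-0.11],"delta_rot":[0,0,-0.295]},{"offset":[-0.942,-0.594,-0.11],"delta_rot":[0,0,-0.295]},{"offset":[-0.942,-0.594,-0.11],"delta_rot":[0,0,-0.295]},{"offset":[-0.942,-0.594,-0.11],"delta_rot":[0,0,-0.295]},{"offset":[-0.942,-0.594,-0.11],"delta_rot":[0,0,-0.295]},{"offset":[-0.942,-0.594,-0.11],"delta_rot":[0,0,-0.295]},{"offset":[-0.942,-0.594,-0.11],"delta_rot":[0,0,-0.295]}]' && python3 -c "
from h import *
shot('wrist','w1.png')"
```

```text
time: 1.27
eef_pos: [429.4, 229.6, 260.2]
ee_rot: [0.002, -3.141, -0.001]
ft_force: [-0.6, 0.6, 0.4]
finger_gap: 94.1
finger_force: 0.0
```

View pics/w1.png

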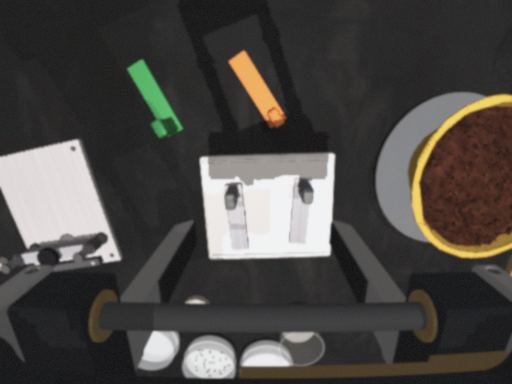

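Looking from near the robot, the two gauges are at (236,215) and (302,212) on the board. The thickness still isn't readable, so I'll take an oblique look from the side.

```bash
python3 -m handwheel '[{"offset":[-0.24,-0.565,0.45],"delta_rot":[-0.44,0,0]},{"offset":[-0.24,-0.565,0.45],"delta_rot":[-0.44,0,0]},{"offset":[-0.24,-0.565,0.45],"delta_rot":[-0.44,0,0]},{"offset":[-0.24,-0.565,0.45],"delta_rot":[-0.44,0,0]},{"offset":[-0.24,-0.565,0.45],"delta_rot":[-0.44,0,0]},{"offset":[-0.24,-0.565,0.45],"delta_rot":[-0.44,0,0]},{"offset":[-0.24,-0.565,0.45],"delta_rot":[-0.44,0,0]}]' && python3 -c "
from h import *
c=shot('wrist','w2.png')
b=proj(c,[[430,330,12],[430,135,12],[580,135,12],[580,330,12]]);print(b)
x0,y0=np.maximum(b.min(0)-15,0).astype(int);x1,y1=(b.max(0)+15).astype(int)
i=c['pixels'][y0:y1,x0:x1,::-1];k=min(800/i.shape[1],600/i.shape[0]);print(x0,y0,k)
cv2.imwrite('pics/w2c.png',cv2.resize(np.ascontiguousarray(i),None,fx=k*.99,fy=k*.99,interpolation=cv2.INTER_CUBIC))"
```

```text
time: 2.2
eef_pos: [501.9, 61.3, 127.1]
ee_rot: [-0.007, 2.955, 1.062]
ft_force: [-0.6, -0.2, -0.3]
finger_gap: 93.8
finger_force: 0.0
[[353.9105053  117.39005751]
 [246.00657368 119.97751508]
 [247.62401935 251.5736902 ]
 [345.13517235 213.53962382]]
231 102 3.658536585365854
```

View pics/w2c.png

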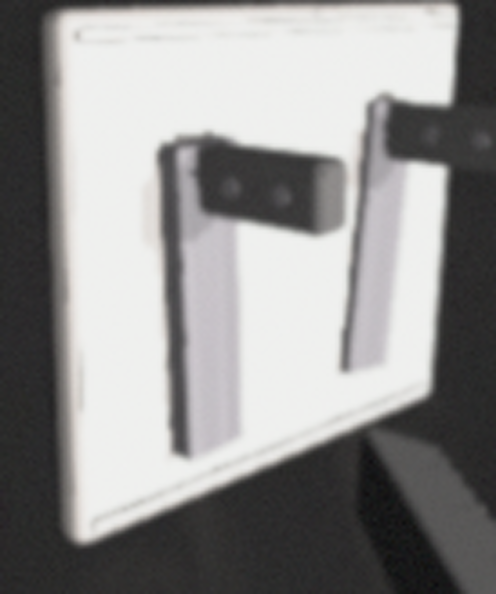

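The gauge nearer in this view (y≈175, image-left) has a side face about 17 px against a 50 px top, which fits 10 mm. The far one, about 8 px, is the thin one. So I use the gauge at y≈175. Next I work out the move above it and locate the spreader from the top image.

Run:
```python
from h import *
off([430,175,190])
c=load('top0');p=c['pixels'].astype(int)
m=((p.min(2)>120)).astype(np.uint8);m[:, :240]=0;m[:,345:]=0;m[:165]=0;m[270:]=0
n,l,st,ce=cv2.connectedComponentsWithStats(m);k=1+st[1:,4].argmax();print(st[k])
pts=np.argwhere(l==k)[:,::-1].astype(np.float32)
box=cv2.boxPoints(cv2.minAreaRect(pts));print(box,onz(c,box,10).round(1))
W=onz(c,box,10)[:,:2]
print([np.linalg.norm(W[i]-W[i-1]).round(1) for i in range(4)])
dk=((p.max(2)<45)).astype(np.uint8);q=dk[180:205,280:305];n,l,st,ce=cv2.connectedComponentsWithStats(q);print(st,ce+[280,180])
```

```text
[0.2372, 0.4259, 0.0796] tool_y 90.4
[ 257  171   74   86 4403]
[[256.6235  179.69412]
 [317.86856 169.69495]
 [330.50955 247.12091]
 [269.2645  257.1201 ]] [[ 588.9  -10.4   10. ]
 [ 620.  -175.2   10. ]
 [ 414.5 -206.7   10. ]
 [ 385.3  -47.1   10. ]]
[np.float64(206.9), np.float64(167.7), np.float64(207.9), np.float64(162.2)]
[[  0   0  25  25 591]
 [  7   5  10  10  34]] [[292.00507614 192.19966159]
 [291.91176471 188.52941176]]
```

```bash
python3 -m handwheel '[{"offset":[0.237,0.426,0.08],"delta_rot":[0.44,0,0]},{"offset":[0.237,0.426,0.08],"delta_rot":[0.44,0,0]},{"offset":[0.237,0.426,0.08],"delta_rot":[0.44,0,0]},{"offset":[0.237,0.426,0.08],"delta_rot":[0.44,0,0]},{"offset":[0.237,0.426,0.08],"delta_rot":[0.44,0,0]},{"offset":[0.237,0.426,0.08],"delta_rot":[0.44,0,0]}]' && python3 -c "
from h import *
c=shot('wrist','w3.png')
i=c['pixels'][60:300,150:390,::-1]
cv2.imwrite('pics/w3c.png',cv2.resize(np.ascontiguousarray(i),(600,600),interpolation=cv2.INTER_CUBIC))"
```

```text
time: 3.0
eef_pos: [429.9, 173.6, 189.1]
ee_rot: [-0.004, 3.141, 0.003]
ft_force: [-0.3, 0.3, -0.6]
finger_gap: 94.1
finger_force: 0.0
```

View pics/w3c.png

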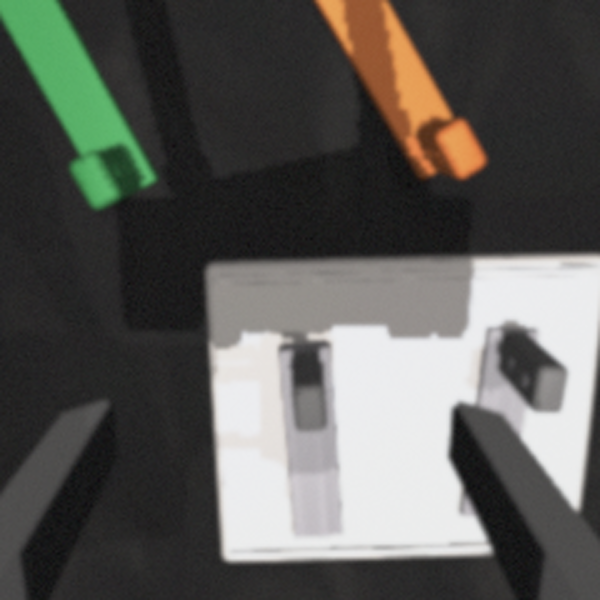

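The thick gauge's grip top spans about (297–326, 383–429) in the crop. Its blade's tip corners are (293,533) and (340,533), and its rear corners (281,345) and (329,343).

Run:
```python
from h import *
c=load('w3')
f=lambda P:np.array(P)/2.5+[150-.3,60-.3]
g=onz(c,f([[297,385],[324,383],[298,430],[327,428]]),72);print('griptop',g.round(1),g.mean(0))
b=onz(c,f([[293,534],[341,533],[281,345],[329,343]]),22);print('blade',b.round(1))
t=b[:2].mean(0);r=b[2:].mean(0);d=(t-r);L=np.hypot(*d[:2]);print('len',L,'ang',np.degrees(np.arctan2(d[1],d[0])),'orig',r+d/L*11, 'w',np.linalg.norm(b[0]-b[1]),np.linalg.norm(b[2]-b[3]))
```

```text
griptop [[453.4 180.8  72. ]
 [452.5 192.2  72. ]
 [474.2 181.4  72. ]
 [473.2 193.9  72. ]] [463.33195915 187.09844014  72.        ]
blade [[558.6 180.8  22. ]
 [558.  206.5  22. ]
 [452.  174.1  22. ]
 [451.  197.6  22. ]]
len 107.12360998844579 ang 4.158572107575047 orig [462.45851483 186.6686299   22.        ] w 25.7451270865908 23.500246503180218
```

Run:
```python
from h import *
off([463,187,100],94);off([463,187,50],94)
```

```text
[-0.1089, 0.0481, 0.2957] tool_y 90.0 rz units -0.0446
[-0.1089, 0.0479, 0.4624] tool_y 90.0 rz units -0.0446
```

```bash
python3 -m handwheel '[{"offset":[-0.109,0.048,0.25],"delta_rot":[0,0,-0.045]},{"offset":[-0.109,0.048,0.25],"delta_rot":[0,0,-0.045]},{"offset":[-0.109,0.048,0.3],"delta_rot":[0,0,-0.045]},{"offset":[-0.109,0.048,0.38],"delta_rot":[0,0,-0.045]},{"offset":[-0.109,0.048,0.462],"delta_rot":[0,0,-0.045]},{"offset":[-0.109,0.048,0.462],"delta_rot":[0,0,-0.045]}]' 0.06 && python3 -m handwheel '[{"offset":[0,0,0],"delta_rot":[0,0,0]},{"offset":[0,0,0],"delta_rot":[0,0,0]},{"offset":[0,0,0],"delta_rot":[0,0,0]},{"offset":[0,0,0],"delta_rot":[0,0,0]},{"offset":[0,0,0],"delta_rot":[0,0,0]},{"offset":[0,0,0],"delta_rot":[0,0,0]}]' -1 15
```

```text
time: 3.8
eef_pos: [462.3, 185.4, 48.6]
ee_rot: [0.106, -3.136, 0.001]
ft_force: [-0.1, -0.1, -0.6]
finger_gap: 49.7
finger_force: 0.0
time: 4.55
eef_pos: [464.1, 187.3, 50.3]
ee_rot: [-0.111, 3.139, 0.0]
ft_force: [-0.7, -0.1, 5.1]
finger_gap: 13.6
finger_force: 15.0
```

Gripped at 13.6 mm, matching the 14 mm grip. I'll lift and carry it high over the spreader, for a close look at the bar on the way.

```bash
python3 - <<'E'
from h import *
off([598,-94,170],99.5)
E
python3 -m handwheel '[{"offset":[0,0,-0.1],"delta_rot":[0,0,0]},{"offset":[0,0,-0.2],"delta_rot":[0,0,0]},{"offset":[0,0,-0.3],"delta_rot":[0,0,0]},{"offset":[0,0,-0.4],"delta_rot":[0,0,0]},{"offset":[0,0,-0.4],"delta_rot":[0,0,0]}]'
python3 - <<'E'
from h import *
off([598,-94,170],99.5)
E
```

```text
[-0.3795, -0.9666, -0.3988] tool_y 94.0 rz units -0.0607
time: 5.18
eef_pos: [465.2, 187.6, 171.3]
ee_rot: [-0.11, 3.135, 0.002]
ft_force: [-0.4, -0.3, -1.2]
finger_gap: 13.8
finger_force: 15.0
[-0.3755, -0.9676, 0.0051] tool_y 94.0 rz units -0.0607
```

```bash
python3 -m handwheel '[{"offset":[-0.06,-0.15,0],"delta_rot":[0,0,-0.01]},{"offset":[-0.13,-0.34,0],"delta_rot":[0,0,-0.03]},{"offset":[-0.2,-0.53,0],"delta_rot":[0,0,-0.05]},{"offset":[-0.28,-0.73,0],"delta_rot":[0,0,-0.06]},{"offset":[-0.35,-0.9,0],"delta_rot":[0,0,-0.061]},{"offset":[-0.376,-0.967,0],"delta_rot":[0,0,-0.061]},{"offset":[-0.376,-0.967,0],"delta_rot":[0,0,-0.061]},{"offset":[-0.376,-0.967,0],"delta_rot":[0,0,-0.061]}]' && python3 -c "
from h import *
c=shot('wrist','w4.png')
i=c['pixels'][40:340,56:456,::-1]
cv2.imwrite('pics/w4c.png',cv2.resize(np.ascontiguousarray(i),(800,600),interpolation=cv2.INTER_CUBIC))"
```

```text
time: 6.18
eef_pos: [595.5, -92.5, 168.9]
ee_rot: [0.262, -3.128, -0.003]
ft_force: [0.3, -0.6, -1.4]
finger_gap: 14.1
finger_force: 15.0
```

View pics/w4c.png

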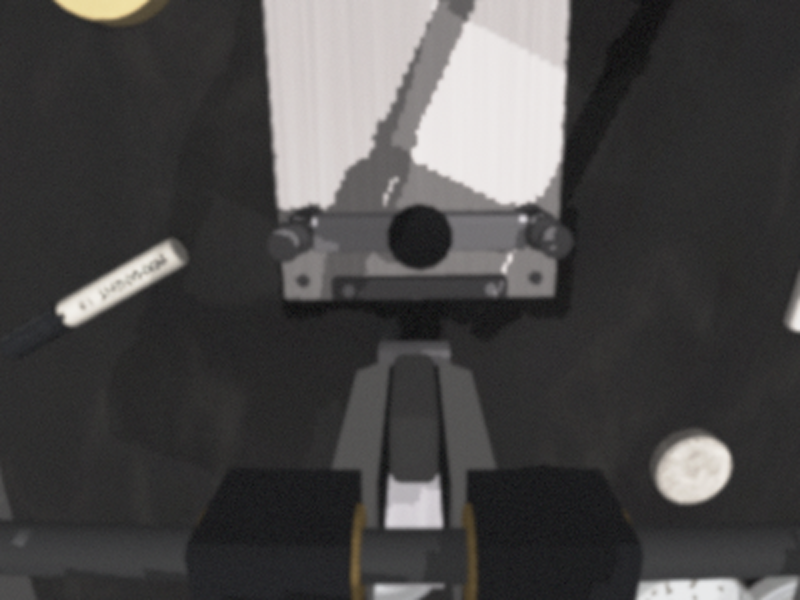

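The bar is seen from above: pad centre at (420,237), column tops near (288,243) and (553,238), bed back corners at (285,300) and (556,297). The stop's front top edge runs from (333,278) to (507,275).

Run:
```python
from h import *
c=load('w4')
f=lambda P:np.array(P)/2+[56-.25,40-.25]
o0=np.array([558.9,-100.4])
for n,P,z in [('pad',[[420,237]],61),('bed back',[[285,300],[556,297]],10),('bed edges near',[[265,0],[569,20]],10),('stop',[[333,278],[507,275]],22)]:
    w=onz(c,f(P),z);print(n,w.round(1).tolist())
    if len(w)>1:
        d=w[1]-w[0];print('  ang of line-90',np.degrees(np.arctan2(d[1],d[0]))-90,'len',np.linalg.norm(d),'mid',w.mean(0).round(1))
w=onz(c,f([[265,0],[285,300],[569,20],[556,297]]),10)
for a,b in((0,1),(2,3)):
    d=w[b]-w[a];print('edge ang',np.degrees(np.arctan2(d[1],d[0])))
```

```text
pad [[558.1, -94.8, 61.0]]
bed back [[616.9, -165.2, 10.0], [588.5, -7.1, 10.0]]
  ang of line-90 10.174171763346322 len 160.64648910570267 mid [602.7 -86.1  10. ]
bed edges near [[456.9, -193.1, 10.0], [440.0, -35.1, 10.0]]
  ang of line-90 6.099698938770487 len 158.97753441468427 mid [ 448.5 -114.1   10. ]
stop [[595.7, -137.5, 22.0], [577.7, -41.2, 22.0]]
  ang of line-90 10.540184397362438 len 97.90152916576213 mid [586.7 -89.4  22. ]
edge ang 9.913003759465514
edge ang 10.678549207125835
```

Pad, bed edge and stop agree: spreader origin (558,−94.5), heading 10.2°. Now to back out in front of the bar and descend over the bed.

Run:
```python
from h import *
off([440,-115.7,60],100.2)
```

```text
[0.524, 0.0092, 0.3654] tool_y 99.6 rz units -0.0066
```

```bash
python3 -m handwheel '[{"offset":[0.12,0.003,0],"delta_rot":[0,0,-0.006]},{"offset":[0.26,0.005,0],"delta_rot":[0,0,-0.006]},{"offset":[0.4,0.007,0],"delta_rot":[0,0,-0.006]},{"offset":[0.5,0.009,0.06],"delta_rot":[0,0,-0.006]},{"offset":[0.524,0.009,0.16],"delta_rot":[0,0,-0.006]},{"offset":[0.524,0.009,0.26],"delta_rot":[0,0,-0.006]},{"offset":[0.524,0.009,0.34],"delta_rot":[0,0,-0.006]},{"offset":[0.524,0.009,0.365],"delta_rot":[0,0,-0.006]},{"offset":[0.524,0.009,0.365],"delta_rot":[0,0,-0.006]},{"offset":[0.524,0.009,0.365],"delta_rot":[0,0,-0.006]}]'
python3 - <<'E'
from h import *
off([440,-115.7,51],100.2)
E
```

```text
time: 7.48
eef_pos: [442.1, -117.6, 61.3]
ee_rot: [-0.276, 3.128, -0.001]
ft_force: [0.4, -0.5, -1.4]
finger_gap: 13.9
finger_force: 15.0
[0.0058, 0.0076, 0.0343] tool_y 100.1 rz units -0.0012
```

```bash
python3 -m handwheel '[{"offset":[0,0,0.015],"delta_rot":[0,0,0]},{"offset":[0,0,0.027],"delta_rot":[0,0,0]},{"offset":[0,0,0.033],"delta_rot":[0,0,0]},{"offset":[0,0,0.033],"delta_rot":[0,0,0]}]'; for i in 1 ; do python3 -m handwheel '[{"offset":[0,0,0.0035],"delta_rot":[0,0,0]},{"offset":[0,0,0.0035],"delta_rot":[0,0,0]}]'; done; python3 -m handwheel '[{"offset":[0,0,0.0035],"delta_rot":[0,0,0]},{"offset":[0,0,0.0035],"delta_rot":[0,0,0]}]'
```

```text
time: 7.98
eef_pos: [441.1, -117.6, 50.2]
ee_rot: [0.275, -3.129, -0.001]
ft_force: [-0.8, -0.1, -0.8]
finger_gap: 14.1
finger_force: 15.0
time: 8.22
eef_pos: [441.3, -117.6, 49.3]
ee_rot: [0.275, -3.13, -0.0]
ft_force: [-0.9, -0.1, -0.4]
finger_gap: 13.7
finger_force: 15.0
time: 8.48
eef_pos: [441.4, -117.7, 48.4]
ee_rot: [-0.275, 3.129, -0.0]
ft_force: [0.4, 0.5, -1.4]
finger_gap: 13.8
finger_force: 15.0
```

```bash
python3 -m handwheel '[{"offset":[0,0,0.003],"delta_rot":[0,0,0]},{"offset":[0,0,0.003],"delta_rot":[0,0,0]}]' | sed -n '1,4p'; python3 -m handwheel '[{"offset":[0,0,0.003],"delta_rot":[0,0,0]},{"offset":[0,0,0.003],"delta_rot":[0,0,0]}]'| sed -n '1,4p'
```

```text
time: 8.72
eef_pos: [441.4, -117.7, 48.3]
ee_rot: [-0.275, 3.129, -0.0]
ft_force: [-2.1, 0.2, 7.1]
time: 8.98
eef_pos: [441.5, -117.7, 48.2]
ee_rot: [-0.275, 3.129, -0.001]
ft_force: [-3.0, 1.3, 15.1]
```

Bed contact at z≈48.3, with the gauge flat. I'll ease off the down force and slide forward along the bed.

```bash
python3 -m handwheel '[{"offset":[0,0,-0.005],"delta_rot":[0,0,0]},{"offset":[-0.02,0,-0.005],"delta_rot":[0,0,0]},{"offset":[-0.05,0,-0.005],"delta_rot":[0,0,0]},{"offset":[-0.085,0,-0.005],"delta_rot":[0,0,0]},{"offset":[-0.12,0,-0.005],"delta_rot":[0,0,0]},{"offset":[-0.14,0,-0.005],"delta_rot":[0,0,0]},{"offset":[-0.14,0,-0.005],"delta_rot":[0,0,0]}]'; python3 -m handwheel '[{"offset":[-0.01,0,0],"delta_rot":[0,0,0]},{"offset":[-0.02,0,0],"delta_rot":[0,0,0]},{"offset":[-0.02,0,0],"delta_rot":[0,0,0]}]'
```

```text
time: 9.85
eef_pos: [483.4, -110.4, 48.3]
ee_rot: [-0.276, 3.129, -0.0]
ft_force: [0.1, 0.0, 5.1]
finger_gap: 13.8
finger_force: 15.0
time: 10.22
eef_pos: [488.6, -109.3, 48.2]
ee_rot: [0.276, -3.129, 0.0]
ft_force: [-1.9, -0.4, 5.1]
finger_gap: 13.9
finger_force: 15.0
```

```bash
for k in 1; do python3 -m handwheel '[{"offset":[-0.006,0,-0.001],"delta_rot":[0,0,0]},{"offset":[-0.006,0,-0.001],"delta_rot":[0,0,0]}]'| sed -n '2,4p';python3 -m handwheel '[{"offset":[-0.005,0,0],"delta_rot":[0,0,0]},{"offset":[-0.005,0,0],"delta_rot":[0,0,0]}]'| sed -n '2,4p';  python3 -m handwheel '[{"offset":[-0.005,0,0],"delta_rot":[0,0,0]},{"offset":[-0.005,0,0],"delta_rot":[0,0,0]}]'| sed -n '2,4p';done
```

```text
eef_pos: [490.6, -108.9, 48.2]
ee_rot: [0.275, -3.129, -0.0]
ft_force: [-0.6, -0.7, 3.2]
eef_pos: [491.9, -108.7, 48.3]
ee_rot: [0.276, -3.129, -0.0]
ft_force: [-1.3, -0.6, 3.2]
eef_pos: [493.3, -108.4, 48.3]
ee_rot: [-0.275, 3.129, 0.0]
ft_force: [-1.5, -0.7, 2.6]
```

```bash
for k in 1; do python3 -m handwheel '[{"offset":[-0.005,0,0],"delta_rot":[0,0,0]},{"offset":[-0.005,0,0],"delta_rot":[0,0,0]}]'| sed -n '2,4p';python3 -m handwheel '[{"offset":[-0.005,0,0],"delta_rot":[0,0,0]},{"offset":[-0.005,0,0],"delta_rot":[0,0,0]}]'| sed -n '2,4p'; done
```

```text
eef_pos: [493.4, -108.3, 48.2]
ee_rot: [0.276, -3.127, -0.0]
ft_force: [-5.5, -1.8, 5.0]
eef_pos: [493.6, -108.3, 48.2]
ee_rot: [0.277, -3.124, 0.0]
ft_force: [-7.1, -2.9, 7.4]
```

The tip met the stop: force rose to 5.5 and then 7 N while the TCP stopped at sx≈−66 (tip at +30, as expected). I'll relax the push, let go, rise, and move over the pad with fingers shut.

```bash
python3 -m handwheel '[{"offset":[0.008,0,-0.002],"delta_rot":[0,0,0]},{"offset":[0.008,0,-0.002],"delta_rot":[0,0,0]}]' | sed -n '2,4p'; python3 -m handwheel '[{"offset":[0,0,0],"delta_rot":[0,0,0]},{"offset":[0,0,0],"delta_rot":[0,0,0]},{"offset":[0,0,0],"delta_rot":[0,0,0]},{"offset":[0,0,-0.05],"delta_rot":[0,0,0]},{"offset":[0,0,-0.15],"delta_rot":[0,0,0]},{"offset":[0,0,-0.25],"delta_rot":[0,0,0]},{"offset":[0,0,-0.25],"delta_rot":[0,0,0]},{"offset":[0,0,-0.25],"delta_rot":[0,0,0]}]' -0.2
python3 - <<'E'
from h import *
off([558,-94.5,92],100.2)
E
```

```text
eef_pos: [493.4, -108.2, 48.6]
ee_rot: [0.275, -3.129, -0.001]
ft_force: [-2.9, -0.1, 0.2]
time: 12.72
eef_pos: [493.5, -108.2, 123.9]
ee_rot: [0.275, -3.129, -0.0]
ft_force: [1.0, 0.1, -1.2]
finger_gap: 37.2
finger_force: 0.0
[-0.2196, 0.0073, 0.1063] tool_y 100.1 rz units -0.0016
```

```bash
python3 -m handwheel '[{"offset":[-0.06,0.002,0],"delta_rot":[0,0,0]},{"offset":[-0.15,0.005,0],"delta_rot":[0,0,0]},{"offset":[-0.22,0.007,0.03],"delta_rot":[0,0,0]},{"offset":[-0.22,0.007,0.08],"delta_rot":[0,0,0]},{"offset":[-0.22,0.007,0.106],"delta_rot":[0,0,0]},{"offset":[-0.22,0.007,0.106],"delta_rot":[0,0,0]},{"offset":[-0.22,0.007,0.106],"delta_rot":[0,0,0]}]' -1 10 && python3 -c "
from h import *
off([558,-94.5,85],100.2)
c=shot('wrist','w5.png')
i=c['pixels'][40:384,56:456,::-1]
cv2.imwrite('pics/w5c.png',cv2.resize(np.ascontiguousarray(i),(697,600),interpolation=cv2.INTER_CUBIC))"
```

```text
time: 13.6
eef_pos: [558.1, -94.9, 92.3]
ee_rot: [-0.275, 3.129, -0.0]
ft_force: [0.7, -0.2, -0.4]
finger_gap: 0.3
finger_force: 0.0
[0.0001, 0.0014, 0.0244] tool_y 100.0 rz units -0.0019
```

View pics/w5c.png

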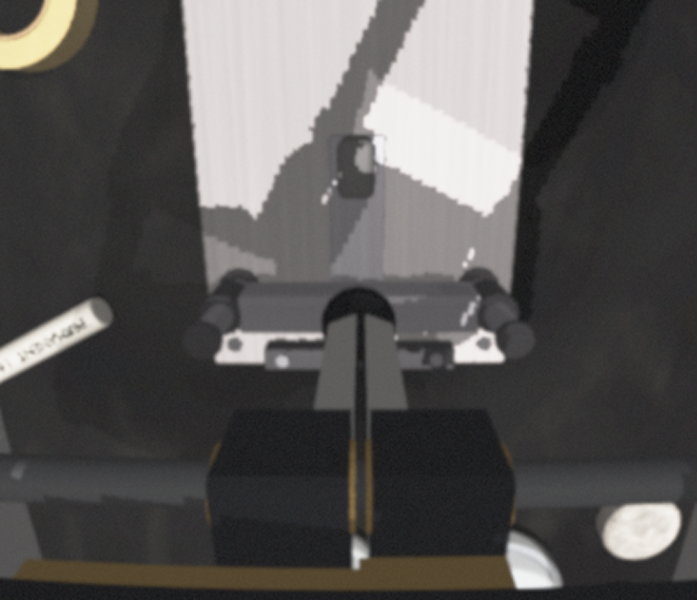

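The view shows the shut fingers centred over the pad (358,310). The gauge lies flat with its grip at (357,165), blade under the bar. Pressing down in small steps.

```bash
python3 -m handwheel '[{"offset":[0,0,0.01],"delta_rot":[0,0,0]},{"offset":[0,0,0.02],"delta_rot":[0,0,0]},{"offset":[0,0,0.02],"delta_rot":[0,0,0]}]'| sed -n '2,4p'; for k in 1; do python3 -m handwheel '[{"offset":[0,0,0.003],"delta_rot":[0,0,0]},{"offset":[0,0,0.006],"delta_rot":[0,0,0]},{"offset":[0,0,0.006],"delta_rot":[0,0,0]}]'| sed -n '2,4p'; python3 -m handwheel '[{"offset":[0,0,0.003],"delta_rot":[0,0,0]},{"offset":[0,0,0.003],"delta_rot":[0,0,0]}]'| sed -n '2,4p';done
```

```text
eef_pos: [558.3, -94.7, 85.9]
ee_rot: [0.275, -3.129, -0.0]
ft_force: [-0.5, 0.3, 0.6]
eef_pos: [558.6, -94.7, 84.5]
ee_rot: [-0.275, 3.129, -0.0]
ft_force: [-0.1, 0.4, 2.5]
eef_pos: [558.6, -94.7, 83.6]
ee_rot: [-0.275, 3.129, 0.0]
ft_force: [-0.4, 0.3, 2.5]
```

```bash
python3 -m handwheel '[{"offset":[0,0,0.003],"delta_rot":[0,0,0]},{"offset":[0,0,0.006],"delta_rot":[0,0,0]},{"offset":[0,0,0.006],"delta_rot":[0,0,0]}]'| sed -n '2,4p'; python3 -m handwheel '[{"offset":[0,0,0.003],"delta_rot":[0,0,0]},{"offset":[0,0,0.005],"delta_rot":[0,0,0]},{"offset":[0,0,0.005],"delta_rot":[0,0,0]}]'| sed -n '2,4p'; python3 -m handwheel '[{"offset":[0,0,0.003],"delta_rot":[0,0,0]},{"offset":[0,0,0.003],"delta_rot":[0,0,0]}]'| sed -n '2,4p'
```

```text
eef_pos: [558.6, -94.7, 81.5]
ee_rot: [-0.275, 3.129, 0.0]
ft_force: [-0.6, -0.0, 2.6]
eef_pos: [558.6, -94.8, 80.1]
ee_rot: [-0.275, 3.129, 0.0]
ft_force: [-0.7, -0.4, 2.2]
eef_pos: [558.5, -94.7, 79.2]
ee_rot: [-0.275, 3.129, 0.0]
ft_force: [-0.2, -0.3, 2.5]
```

```bash
python3 -m handwheel '[{"offset":[0,0,0.003],"delta_rot":[0,0,0]},{"offset":[0,0,0.003],"delta_rot":[0,0,0]}]'| sed -n '2,4p'; python3 -m handwheel '[{"offset":[0,0,0.002],"delta_rot":[0,0,0]},{"offset":[0,0,0.002],"delta_rot":[0,0,0]}]'| sed -n '2,4p'
```

```text
eef_pos: [558.5, -94.7, 78.3]
ee_rot: [-0.275, 3.129, 0.0]
ft_force: [0.6, -0.4, 2.0]
eef_pos: [558.6, -94.7, 78.2]
ee_rot: [-0.275, 3.129, -0.0]
ft_force: [-0.8, 0.6, 6.4]
```

```bash
python3 -m handwheel '[{"offset":[0,0,0.001],"delta_rot":[0,0,0]},{"offset":[0,0,0.001],"delta_rot":[0,0,0]}]'| sed -n '2,4p'; python3 -m handwheel '[{"offset":[0,0,-0.03],"delta_rot":[0,0,0]},{"offset":[0,0,-0.1],"delta_rot":[0,0,0]},{"offset":[0,0,-0.16],"delta_rot":[0,0,0]},{"offset":[0,0,-0.16],"delta_rot":[0,0,0]}]'| sed -n '1,4p'
python3 - <<'E'
from h import *
off([493.5,-108.3,115],100.2);off([493.5,-108.3,50],100.2)
E
```

```text
eef_pos: [558.6, -94.7, 78.2]
ee_rot: [-0.275, 3.129, -0.0]
ft_force: [-1.3, 0.8, 7.4]
time: 16.9
eef_pos: [559.3, -95.0, 126.6]
ee_rot: [-0.275, 3.127, -0.001]
ft_force: [1.1, -0.0, 0.5]
[0.2238, -0.0054, 0.038] tool_y 100.1 rz units -0.0015
[0.2243, -0.0051, 0.2547] tool_y 100.1 rz units -0.0015
```

The bar came down steadily at about 2.5 N, then stopped at z 78.2 with force rising to 7.4 N, so it has nipped. Now I re-grasp the gauge's grip, opening to 37 mm first.

```bash
python3 -m handwheel '[{"offset":[0.08,-0.002,0],"delta_rot":[0,0,0]},{"offset":[0.18,-0.005,0],"delta_rot":[0,0,0]},{"offset":[0.224,-0.005,0],"delta_rot":[0,0,0]},{"offset":[0.224,-0.005,0.02],"delta_rot":[0,0,0]},{"offset":[0.224,-0.005,0.1],"delta_rot":[0,0,0]},{"offset":[0.224,-0.005,0.19],"delta_rot":[0,0,0]},{"offset":[0.224,-0.005,0.253],"delta_rot":[0,0,0]},{"offset":[0.224,-0.005,0.253],"delta_rot":[0,0,0]},{"offset":[0.224,-0.005,0.253],"delta_rot":[0,0,0]}]' -0.2; python3 -m handwheel '[{"offset":[0,0,0],"delta_rot":[0,0,0]},{"offset":[0,0,0],"delta_rot":[0,0,0]},{"offset":[0,0,0],"delta_rot":[0,0,0]},{"offset":[0,0,0],"delta_rot":[0,0,0]},{"offset":[0,0,0],"delta_rot":[0,0,0]},{"offset":[0,0,0],"delta_rot":[0,0,0]}]' -1 15
```

```text
time: 18.02
eef_pos: [493.6, -108.1, 49.8]
ee_rot: [-0.275, 3.128, -0.0]
ft_force: [0.1, 0.2, -0.4]
finger_gap: 37.8
finger_force: 0.0
time: 18.77
eef_pos: [492.9, -108.1, 50.0]
ee_rot: [-0.275, 3.129, -0.001]
ft_force: [-1.6, -0.5, 6.0]
finger_gap: 13.8
finger_force: 15.0
```

```bash
python3 -m handwheel '[{"offset":[0,0,-0.0013],"delta_rot":[0,0,0]},{"offset":[0,0,-0.0013],"delta_rot":[0,0,0]}]'| sed -n '2,4p'; python3 -m handwheel '[{"offset":[0.006,0,0],"delta_rot":[0,0,0]},{"offset":[0.012,0,0],"delta_rot":[0,0,0]},{"offset":[0.02,0,0],"delta_rot":[0,0,0]},{"offset":[0.02,0,0],"delta_rot":[0,0,0]}]'| sed -n '1,4p'
```

```text
eef_pos: [492.9, -108.1, 50.0]
ee_rot: [-0.275, 3.129, -0.0]
ft_force: [0.4, -0.7, 3.6]
time: 19.52
eef_pos: [486.2, -109.1, 50.0]
ee_rot: [0.275, -3.129, 0.0]
ft_force: [0.5, -0.6, 3.3]
```

```bash
python3 -m handwheel '[{"offset":[0.01,0,0],"delta_rot":[0,0,0]},{"offset":[0.03,0,0],"delta_rot":[0,0,0]},{"offset":[0.05,0,0],"delta_rot":[0,0,0]},{"offset":[0.075,0,0],"delta_rot":[0,0,0]},{"offset":[0.1,0,0],"delta_rot":[0,0,0]},{"offset":[0.13,0,0],"delta_rot":[0,0,0]},{"offset":[0.16,0,0],"delta_rot":[0,0,0]},{"offset":[0.19,0,0],"delta_rot":[0,0,0]},{"offset":[0.2,0,0],"delta_rot":[0,0,0]},{"offset":[0.2,0,0],"delta_rot":[0,0,0]}]'; python3 -m handwheel '[{"offset":[0,0,-0.001],"delta_rot":[0,0,0]},{"offset":[0,0,-0.001],"delta_rot":[0,0,0]},{"offset":[0,0,-0.001],"delta_rot":[0,0,0]},{"offset":[0,0,-0.001],"delta_rot":[0,0,0]},{"offset":[0,0,-0.05],"delta_rot":[0,0,0]},{"offset":[0,0,-0.15],"delta_rot":[0,0,0]},{"offset":[0,0,-0.3],"delta_rot":[0,0,0]},{"offset":[0.2,0,-0.4],"delta_rot":[0,0,0]},{"offset":[0.2,0,-0.4],"delta_rot":[0,0,0]},{"offset":[0.2,0,-0.4],"delta_rot":[0,0,0]},{"offset":[0.2,0,-0.4],"delta_rot":[0,0,0]}]' -0.2; python3 -c "
from h import *
a=shot('top','top9.png')['pixels'][:,:,::-1];b=shot('scene','scene9.png')['pixels'][:,:,::-1];c=shot('wrist','w9.png')['pixels'][:,:,::-1]
r=lambda i,x,y,w,h,W,H: cv2.resize(np.ascontiguousarray(i[y:y+h,x:x+w]),(W,H),interpolation=cv2.INTER_CUBIC)
cv2.imwrite('pics/comp9.png',np.vstack([np.hstack([r(a,120,160,220,110,400,300),r(b,235,180,100,75,400,300)]),np.hstack([cv2.resize(np.ascontiguousarray(c),(400,300)),r(b,120,120,240,180,400,300)])]))"
```

```text
time: 20.78
eef_pos: [426.7, -119.6, 50.0]
ee_rot: [0.275, -3.128, -0.0]
ft_force: [0.4, 0.1, 5.5]
finger_gap: 13.7
finger_force: 15.0
time: 22.15
eef_pos: [369.0, -129.8, 169.2]
ee_rot: [0.276, -3.129, -0.001]
ft_force: [1.1, 0.4, 0.0]
finger_gap: 38.0
finger_force: 0.0
```

View pics/comp9.png

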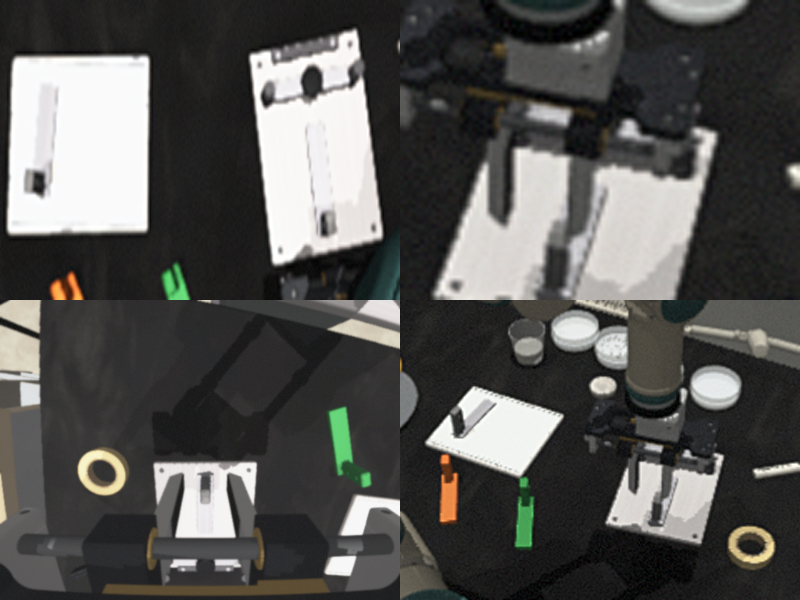

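The top view shows the gauge upright and flat on the bed at (322,180), with a clear space to the bar at (312,85). The thin gauge and the bystanders are unmoved, and the gripper is clear. Handing in.

```bash
python3 -c "
from station import close_job
print(close_job())"
```

```text
the job is handed in; nothing more can be done
None
```

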